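# Make up the lens kit and the mounting kit for the bonding station

### The job

Make up two kits from the loose parts lying on the bench. In the lens holder build the optical stack, from the bottom up: first the spacer, then the glass lens blank, then the thin retaining ring on top, each lying flat inside the jaws. In the grey tray put the U-shaped bracket in the larger compartment and the clamp block in the smaller one, both standing upright flat on the tray's floor, and leave the metal can and the screwdriver where they are.

Things in the scene. Friction and masses are not known exactly. Their poses are not given: they have to be found in the camera images.
- spacer_c (a point): Spacer: the tallest of the three round parts, a thick-walled aluminium tube section 50 mm outside, 30 mm inside, 20 mm high, standing on the bench. The point is its centre, half-way up; z is its axis.
- blank_c (a point): Lens blank: a solid greenish glass disc 50 mm across and 12 mm thick, edges bevelled 1.5 mm, lying flat on the bench. The point is its centre, half-way up; z is its axis.
- retainer_c (a point): Retaining ring: a thin-walled dark steel ring 50 mm outside, 41 mm inside, 10 mm high, lying flat on the bench. The point is its centre, half-way up; z is its axis.
- bracket_c (a point): Bracket: a steel U-channel 60 mm long (its x), 26 mm wide over the outside of its two walls (its y), 32 mm high, 3 mm metal, open side up. The point is its centre, half-way up. It is gripped across the 26 mm.
- block_c (a point): Clamp block: a solid aluminium block 36 mm (its x) by 28 mm (its y) by 32 mm high with a dark bore mark and slit on top. The point is its centre, half-way up; z is up.
- holder_seat (a point): Lens holder, fixed: aluminium bar 112 (x) x 36 (y) x 12 mm high with two curved black jaws at -x and +x, 56 mm apart inside (parts are 50), rising 36 mm above the bar, then flared to 43 mm. Its y sides are open to the bench for fingers closing along y. Point: centre of the bar's top, 12 mm above the bench; z up. Part centres end 10, 26 and 37 mm above it.
- tray: Kit tray, fixed: grey plastic, 162 (x) x 98 (y) mm, walls 4 mm thick and 16 mm high, floor 4 mm thick. A cross wall makes a larger compartment (inside x -77 to +13 mm, centre -32) and a smaller one (x +17 to +77 mm, centre +47), both 90 mm wide inside (y -45 to +45 mm). Origin: centre of its underside, on the bench; z up.
- can_c (a point): Metal can with a paper label, a bystander to be left alone: upright, 52 mm in diameter, 120 mm high. The point is half-way up its axis.
- driver_grip (a point): Screwdriver with a black handle, 180 mm long, lying on the bench, a bystander to be left alone. The point lies in its handle.
Things that resemble listed ones, but are neither listed nor needed, are in the scene too. Leave any orange or yellow look-alike of the part that bears retainer_c alone.

How it is judged:
By the outcome, as a careful person would: the job done as asked, in the order asked, and still so for the second after the job is handed in, with the robot touching nothing.
It also fails if it takes over 144 s, if anything falls off the work surface, if the arm or the gripper's body presses on something with over 40 N, if the wrist force passes 120 N, or if a joint passes its speed limit or range.

### The arm

A 7-joint arm with a two-finger parallel gripper is mounted at the origin on the work surface. World frame = base frame: x ahead of the robot, y to its left, z up, the work surface at z = 0. Lengths are in m, angles in rad, forces in N, time in s.
With the tool pointing down it reaches from about 0.425 to 0.8 m from the base axis. Payload 8.3 kg.
Tool frame: the origin (TCP) lies midway between the tips of the shut fingers; the grasp point (between the pads) lies 19 mm behind it; z points along the fingers, y is the direction in which the jaws open and shut (so a half turn about z gives the same grasp; the last joint's range is limited). The gripper opens to 85 mm and grips with 20 to 120 N. Pads are 22 mm wide; open, the fingers measure 114 mm over their backs; the gripper's body (76 mm by 85 mm) begins 54 mm behind the grasp point. The pads swing forward as they close: fully open they stand 13 mm farther back than shut.
Start: joints at [-1.21, 0.383, 0.016, 1.37, -0.006, 1.388, -0.046], TCP at [0.257, 0.57, 0.231] pointing down, gripper open.
Joint ranges: [-2.95, 2.95], [-0.25, 2.06], [-1.52, 1.56], [0.18, 2.33], [-1.44, 4.58], [0.02, 2.06], [-3.01, 3.01]. Speed limits (rad/s): [2.39, 2.39, 3.01, 3.01, 3.14, 3.14, 3.14].

### API

Orientations are given as a unit quaternion [w, x, y, z].
In Python, from rig import arm gives the robot as it stands.
- The arm moves only by the tool step_arm, never from a script. Its argument "increments" is a list of rows, each a list of 7 numbers: the shift along the world's x, y, z as a fraction of full scale, then the turn, a rotation vector about the world's x, y, z as a fraction of full scale, then the opening, from -1 (shut) to 1 (fully open). In form: [[x, y, z, wx, wy, wz, grip], ...]. A call has 1 to 12 rows; each row shifts and turns the commanded pose from where the row before left it; what a row does not reach is not made up. Full scale, the value 1, is 0.025 m for a shift and 30 degrees for a turn. A row lasts 1/8 s, in which the tool goes at most 62.5 mm and 10.7 degrees, less where a joint would pass 70% of its speed; a pose out of reach is approached as far as the arm can. A call with a number of a shift or a turn outside -1 to 1 is refused whole. A call with a gripper value outside its range is refused whole. The fingers move at their own pace and stop on an object; "force" is the grip in N (left out, the last holds). Time passes only in rows, so rows that do not move let the fingers close. It gives the time, the measured TCP pose, the force and the opening at its end, in the units of the state.
- arm.observe(): the state, without advancing time (a new reading comes with each control period).
- arm.snapshot(name): name is "side" or "top" or "wrist"; returns the picture (480x640x3 uint8, red, green, blue); there is no depth.
- arm.camera_params(name): a dict with "fx", "fy", "cx", "cy" (pixels), "distortion" ([k1, k2, p1, p2, k3] as OpenCV has them; the pictures are not rectified), "rvec" (rotation vector, rad) and "tvec" (3), from world to camera coordinates, as OpenCV has them; the wrist camera has in their place "mount" (4x4, takes a point from camera to tool coordinates, whose origin is the TCP and whose axes are the flange's). Camera axes: x right, y down, z forward; pixel columns grow to the right and rows downward; lengths in m; the calibration is good to about 2 mm. A picture is of the moment at which its call begins: read the wrist's pose just before it. camera_params takes no time and is no camera call.
- arm.finish_job(): hands the job in, once; it reports no verdict.
The state is a dict: "t": time; "joints": joint angles; "dq": joint speeds; "joint_torque": joint torques, N m; "tcp_pos": TCP position; "tcp_rot": TCP orientation; "ft_force": force on the tool from outside, world axes, zero at the start; "torque": the same for the moment, N m; "width": finger opening in m.
Only numpy, scipy, OpenCV 4.12 (cv2) and the standard library are available. Lean on these libraries where they do the work, as an engineer would, in place of code of your own. Each camera call takes 0.05 s, during which the arm holds its last target. There are 200 camera calls.

## Working session

There is one attempt and no reset: what is moved stays moved. The work goes in short steps, Python scripts to look and compute and a tool call to move; the robot and the scene stay as the last step left them, time stands still between calls to the robot, and variables do not carry over. Pictures are saved under pics/ and viewed, about 12 in all and at most 16, crops included, and the job is handed in when it is done.

Besides the shell and the picture viewer there is one more tool, called as name([rows], argument=value, ...), one row to a line, values as JSON. step_arm: Moves the arm, as the interface text tells. Its arguments: {"type":"object","properties":{"increments":{"type":"array","items":{"type":"array","items":{"type":"number","minimum":-1,"maximum":1}}},"force":{"type":"number"}},"required":["increments"]}

```bash
mkdir -p pics; ls; python3 - <<'E'
from rig import arm
import cv2
s=arm.observe();print(s)
for n in ["side","top","wrist"]:
    im=arm.snapshot(n);cv2.imwrite(f"pics/{n}0.png",im[:,:,::-1]);print(n,arm.camera_params(n))
E
```

```text
pics
{'t': 0.0, 'joints': array([-1.20990669,  0.38423018,  0.01638796,  1.37116554, -0.00627711,
        1.38819547, -0.04648126]), 'dq': array([-0.00168443, -0.00083008, -0.0016132 ,  0.00031349, -0.00096772,
       -0.00085354, -0.00055745]), 'joint_torque': array([ 5.20825270e-04, -6.27588415e+01,  8.44731107e-01, -3.71834922e+01,
        1.66592700e-02,  1.41759828e-02, -1.04046273e-05]), 'tcp_pos': array([0.25678575, 0.5692581 , 0.2302788 ]), 'tcp_rot': array([-1.74083576e-04,  2.10276625e-01,  9.77641443e-01, -9.58590692e-04]), 'ft_force': array([-0.42246196,  0.88766723,  0.4473942 ]), 'torque': array([ 0.0215751 , -0.04222416,  0.02721329]), 'width': 0.08577311833882807}
side {'fx': 451.0911061227381, 'fy': 451.0911061227381, 'cx': 319.9031396991525, 'cy': 244.31153961327877, 'distortion': array([0.01189446, 0.        , 0.        , 0.        , 0.        ]), 'rvec': array([ 0.23159832, -2.87943039,  1.06116348]), 'tvec': array([0.56725582, 0.09469902, 0.84864067])}
top {'fx': 486.091055262819, 'fy': 486.091055262819, 'cx': 314.9847503152919, 'cy': 243.12436818362596, 'distortion': array([-0.00271096,  0.        ,  0.        ,  0.        ,  0.        ]), 'rvec': array([ 2.17619958, -2.11806875,  0.13174922]), 'tvec': array([0.02230531, 0.56523862, 1.20832132])}
wrist {'fx': 337.22092496910733, 'fy': 337.22092496910733, 'cx': 322.1196649011964, 'cy': 239.50290706003628, 'distortion': array([-0.04683676,  0.        ,  0.        ,  0.        ,  0.        ]), 'mount': array([[-9.64911354e-04, -9.62373299e-01, -2.71729097e-01,
         6.69641460e-02],
       [ 9.99999074e-01, -1.18932902e-03,  6.61202784e-04,
         8.07326938e-04],
       [-9.59499205e-04, -2.71728207e-01,  9.62373556e-01,
        -1.42137561e-01],
       [ 0.00000000e+00,  0.00000000e+00,  0.00000000e+00,
         1.00000000e+00]])}
```

View pics/top0.png

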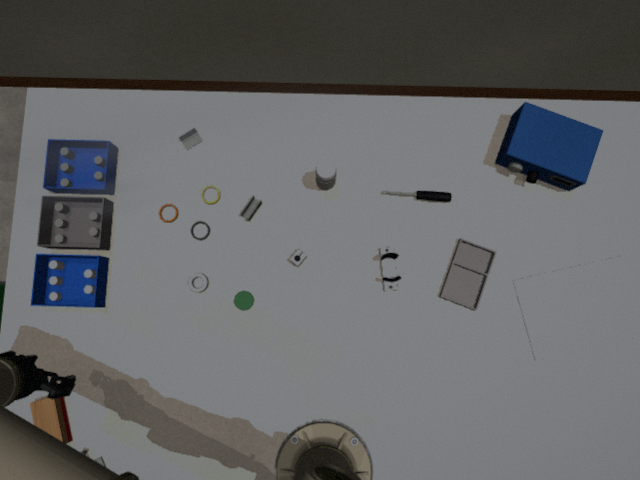

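View pics/side0.png

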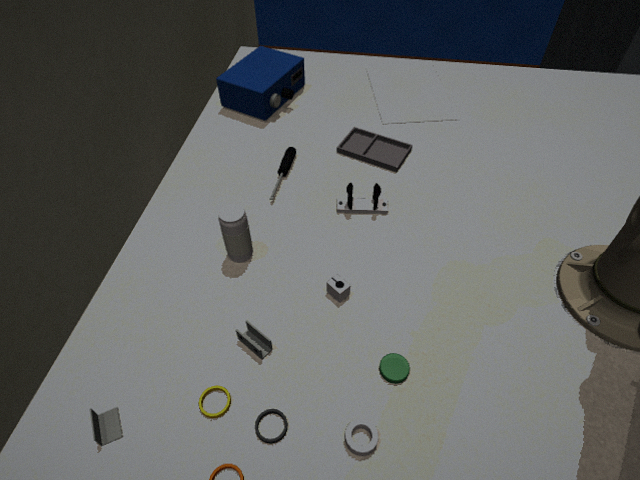

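The top view shows: spacer (198,283), blank (244,300), dark retainer (200,231), bracket (251,208), block (297,257), holder (389,270), tray (467,274), and a second L-shaped look-alike at (190,139). The can is at (326,178) and the driver at (420,196).

```bash
cat > h.py <<'E'
import numpy as np,cv2
from rig import arm
from scipy.spatial.transform import Rotation as R
def campose(name,s=None):
    p=arm.camera_params(name)
    K=np.array([[p['fx'],0,p['cx']],[0,p['fy'],p['cy']],[0,0,1]])
    if 'mount' in p:
        q=s['tcp_rot'];T=np.eye(4);T[:3,:3]=R.from_quat([q[1],q[2],q[3],q[0]]).as_matrix();T[:3,3]=s['tcp_pos']
        W=T@p['mount'];Rc=W[:3,:3];c=W[:3,3]
    else:
        Rc=cv2.Rodrigues(p['rvec'])[0].T;c=-Rc@p['tvec']
    return K,p['distortion'],Rc,c
def p2w(name,uv,z,s=None):
    K,d,Rc,c=campose(name,s)
    n=cv2.undistortPoints(np.array(uv,float).reshape(-1,1,2),K,d).reshape(-1,2)
    r=np.c_[n,np.ones(len(n))]@Rc.T
    return c+r*((np.broadcast_to(z,len(n))-c[2])/r[:,2])[:,None]
def w2p(name,P,s=None):
    K,d,Rc,c=campose(name,s)
    return cv2.projectPoints(np.array(P,float).reshape(-1,3),cv2.Rodrigues(Rc.T)[0],-Rc.T@c,K,d)[0].reshape(-1,2)
def wsnap(fn):
    s=arm.observe();im=arm.snapshot('wrist')[:,:,::-1].copy();cv2.imwrite('pics/'+fn,im);np.save('pics/'+fn+'.npy',s,allow_pickle=True);return s,im
E
python3 - <<'E'
from h import *
names=['spacer','blank','ret','bracket','block','holder','tray','can','driver']
uv=[(198,283),(244,300),(200,231),(251,208),(297,257),(389,270),(467,274),(326,168),(433,196)]
for n,u,z in zip(names,uv,[.02,.012,.01,.016,.032,.012,.01,.12,.01]): print(n,p2w('top',[u],z).round(3))
im=cv2.imread('pics/top0.png')
cv2.imwrite('pics/top_c.png',cv2.resize(im[170:320,150:510],None,fx=2.2,fy=2.2,interpolation=cv2.INTER_CUBIC))
E
```

```text
spacer [[0.455 0.337 0.02 ]]
blank [[0.415 0.217 0.012]]
ret [[0.592 0.342 0.01 ]]
bracket [[0.656 0.209 0.016]]
block [[0.528 0.083 0.032]]
holder [[ 0.503 -0.156  0.012]]
tray [[ 0.498 -0.358  0.01 ]]
can [[0.739 0.015 0.12 ]]
driver [[ 0.702 -0.271  0.01 ]]
```

View pics/top_c.png

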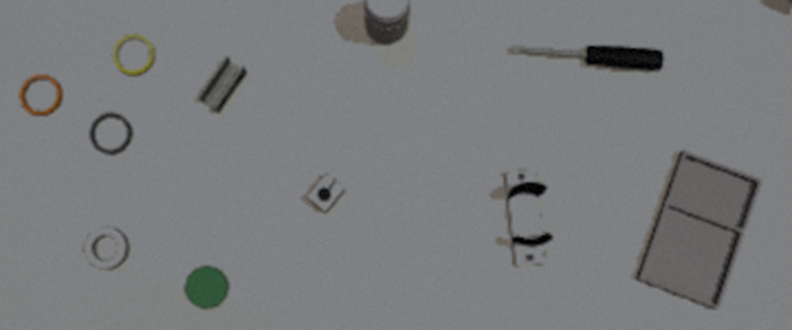

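step_arm([
  [0.7,-1,0,0,0,0.08,1],
  [0.7,-1,0,0,0,0.08,1],
  [0.7,-1,0,0,0,0.08,1],
  [0.7,-1,0,0,0,0.08,1],
  [0.7,-1,0,0,0,0.08,1],
  [0.7,-1,0,0,0,0.08,1],
  [0.7,-1,0,0,0,0.08,1],
  [0.7,-1,0,0,0,0.08,1],
  [0.7,-1,0,0,0,0.08,1],
  [0.7,-1,0,0,0,0.08,1],
  [0.7,-1,0,0,0,0.08,1],
  [0.5,-1,0,0,0,0.12,1],
])

```text
t: 1.65
tcp_pos: [0.4625, 0.2686, 0.2309]
tcp_rot: [-0.0, -0.051, 0.999, -0.0]
ft_force: [-0.0, 0.1, -0.2]
width: 0.0851
```

step_arm([
  [0,0,0,0,0,0,1],
  [0,0,0,0,0,0,1],
])

```text
t: 1.9
tcp_pos: [0.4615, 0.2703, 0.2311]
tcp_rot: [-0.0, -0.05, 0.999, 0.0]
ft_force: [-0.6, 0.6, 0.0]
width: 0.0853
```

```bash
python3 - <<'E'
from h import *
s,im=wsnap('w1.png');print(s['joints'].round(2),s['ft_force'])
E
```

```text
[-0.72  0.19  0.16  1.63 -0.03  1.33  1.11] [-0.56186975  0.60998458  0.04098754]
```

View pics/w1.png

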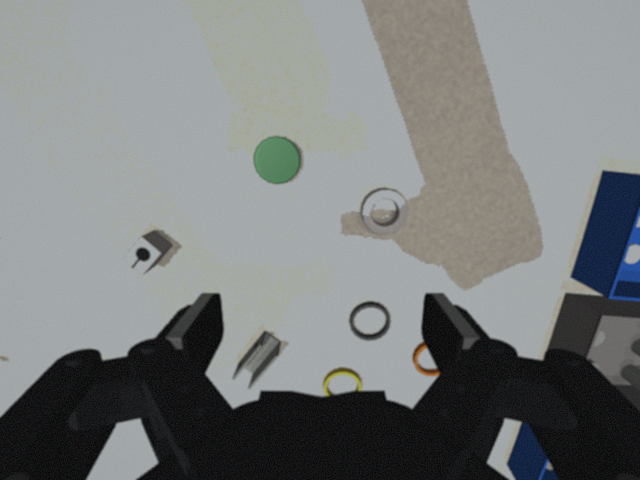

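Wrist view: blank (277,160), spacer (383,213), retainer (370,320), block top (148,252), bracket around (260,357).

```bash
cat >> h.py <<'E'
def load(fn): return np.load('pics/'+fn+'.npy',allow_pickle=True).item()
E
python3 - <<'E'
from h import *
s=load('w1.png')
im=cv2.imread('pics/w1.png')
# top rims / discs: ellipse by fit of projected circle search left; simple centroid
for n,u,z in [('blank',(277,160),.009),('spacer',(384,212),.012),('ret',(370,320.5),.005)]: print(n,p2w('wrist',[u],z,s).round(4))
c=np.hstack([cv2.resize(im[180:270,300:400] if 0 else im[170:260,330:430],None,fx=4,fy=4,interpolation=2),cv2.resize(im[220:310,100:200],None,fx=4,fy=4,interpolation=2)])
def drawc(img,P,r,z,ox,oy,f=4):
    t=np.linspace(0,2*np.pi,60)
    q=w2p('wrist',np.c_[P[0]+r*np.cos(t),P[1]+r*np.sin(t),0*t+z],s)
    q=((q-[ox,oy]+.5)*f).astype(int); cv2.polylines(img,[q],True,(0,0,255),1)
a=cv2.resize(im[165:265,330:440],None,fx=4,fy=4);P=p2w('wrist',[(384,212)],.012,s)[0];drawc(a,P,.025,.02,330,165);drawc(a,P,.025,.0,330,165)
b=cv2.resize(im[270:370,320:430],None,fx=4,fy=4);P=p2w('wrist',[(370,320.5)],.005,s)[0];drawc(b,P,.025,.01,320,270);drawc(b,P,.025,0,320,270)
d=cv2.resize(im[110:210,225:335],None,fx=4,fy=4);P=p2w('wrist',[(277,160)],.006,s)[0];drawc(d,P,.025,.006,225,110)
e=cv2.resize(im[210:310,105:215],None,fx=4,fy=4)
cv2.imwrite('pics/c1.png',cv2.resize(np.vstack([np.hstack([a,b]),np.hstack([d,e])]),(660,600)))
E
```

```text
blank [[0.4153 0.2178 0.009 ]]
spacer [[0.4589 0.3378 0.012 ]]
ret [[0.5951 0.3423 0.005 ]]
```

View pics/c1.png

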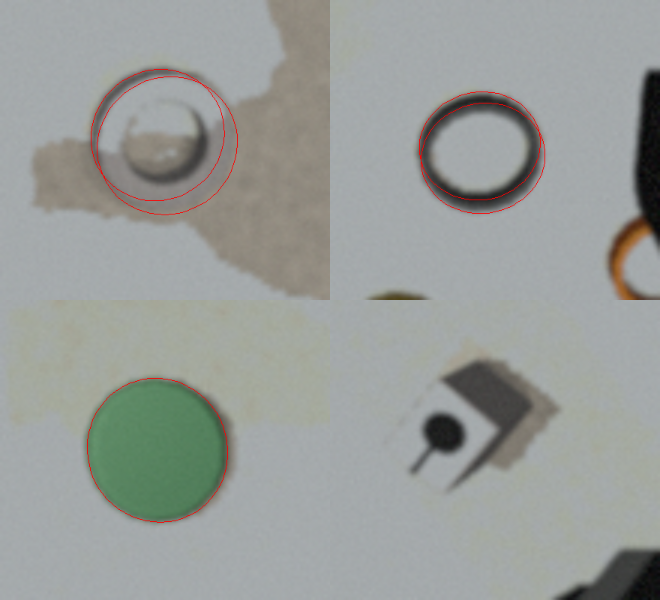

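step_arm([
  [-0.1,0.9,0,0,0,0,1],
  [0,0.9,0,0,0,0,1],
  [0,0.9,0,0,0,0,1],
  [0,0,-1,0,0,0,1],
  [0,0,-1,0,0,0,1],
  [0,0,-1,0,0,0,1],
  [0,0,-1,0,0,0,1],
  [0,0,-1,0,0,0,1],
  [0,0,-1,0,0,0,1],
  [0,0,-1,0,0,0,1],
  [0,0,-1,0,0,0,1],
  [0,0,0,0,0,0,1],
])

```text
t: 3.45
tcp_pos: [0.4578, 0.3376, 0.0291]
tcp_rot: [-0.002, -0.051, 0.999, -0.001]
ft_force: [-0.3, -0.0, -1.0]
width: 0.0853
```

```bash
python3 - <<'E'
from h import *
s,im=wsnap('w2.png');print(s['tcp_pos'],s['ft_force'])
E
```

```text
[0.45775655 0.33758888 0.02905185] [-0.32419424 -0.02917228 -1.02146895]
```

View pics/w2.png

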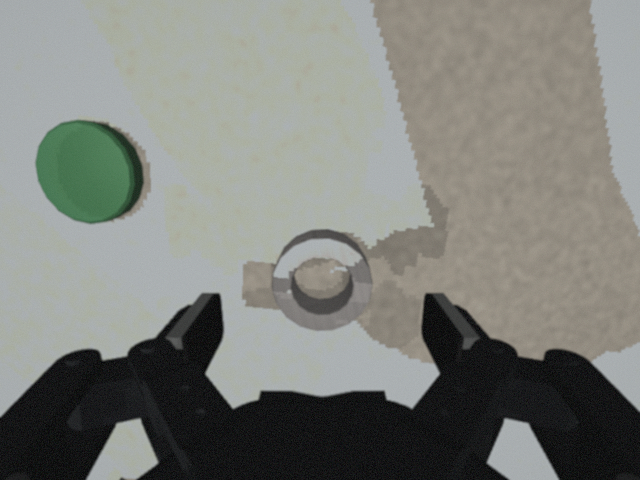

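The spacer sits between the fingers: rim left 272, right 371, bottom 330, and the centre near (321.5,282).

```bash
cat >> h.py <<'E'
def ext(name,P,r,z,s):
    t=np.linspace(0,2*np.pi,90);q=w2p(name,np.c_[P[0]+r*np.cos(t),P[1]+r*np.sin(t),0*t+z],s);return q.min(0).round(1),q.max(0).round(1)
E
python3 - <<'E'
from h import *
s=load('w2.png')
print(ext('wrist',(.459,.338),.025,.02,s),ext('wrist',(.459,.338),.025,0.,s))
E
```

```text
(array([271.8, 240.2]), array([374.4, 334.9])) (array([277.1, 229.9]), array([369. , 315.8]))
```

step_arm([
  [0,0,-0.6,0,0,0,1],
  [0,0,-0.5,0,0,0,0.3],
  [0,0,0,0,0,0,-0.3],
  [0,0,0,0,0,0,-0.5],
  [0,0,0,0,0,0,-1],
  [0,0,0,0,0,0,-1],
  [0,0,0,0,0,0,-1],
  [0,0,0,0,0,0,-1],
], force=40)

```text
t: 4.5
tcp_pos: [0.4595, 0.3372, 0.0038]
tcp_rot: [0.0, -0.05, 0.999, -0.0]
ft_force: [0.0, -0.3, -0.8]
width: 0.048
```

step_arm([
  [0,0,0.5,0,0,0,-1],
  [0,0,1,0,0,0,-1],
  [0,0,1,0,0,0,-1],
  [0,0,1,0,0,0,-1],
  [0,0,1,0,0,0,-1],
  [0,0,1,0,0,0,-1],
  [0.1,-1,0,0,0,0,-1],
  [0.1,-1,0,0,0,0,-1],
  [0.1,-1,0,0,0,0,-1],
  [0.1,-1,0,0,0,0,-1],
  [0.1,-1,0,0,0,0,-1],
  [0.1,-1,0,0,0,0,-1],
])

```text
t: 6.0
tcp_pos: [0.4747, 0.1864, 0.1423]
tcp_rot: [0.0, -0.05, 0.999, 0.0]
ft_force: [-0.0, 0.8, -1.2]
width: 0.0482
```

step_arm([
  [0.1,-1,0,0,0,0,-1],
  [0.1,-1,0,0,0,0,-1],
  [0.1,-1,0,0,0,0,-1],
  [0.1,-1,0,0,0,0,-1],
  [0.1,-1,0,0,0,0,-1],
  [0.1,-1,0,0,0,0,-1],
  [0.1,-1,0,0,0,0,-1],
  [0.1,-1,0,0,0,0,-1],
  [0.1,-1,0,0,0,0,-1],
  [0.1,-1,0,0,0,0,-1],
  [0.1,-1,0,0,0,0,-1],
  [0.1,-1,0,0,0,0,-1],
])

```text
t: 7.5
tcp_pos: [0.5047, -0.1136, 0.1423]
tcp_rot: [0.001, -0.05, 0.999, 0.0]
ft_force: [-0.6, 0.6, -1.2]
width: 0.048
```

step_arm([
  [0.1,-0.8,0,0,0,0,-1],
  [0,-0.6,0,0,0,0,-1],
  [0,0,0,0,0,0,-1],
  [0,0,0,0,0,0,-1],
])

```text
t: 8.0
tcp_pos: [0.507, -0.1468, 0.1414]
tcp_rot: [0.0, -0.05, 0.999, 0.0]
ft_force: [0.4, 0.6, 0.1]
width: 0.0478
```

```bash
python3 - <<'E'
from h import *
s,im=wsnap('w3.png');print(s['tcp_pos'],s['ft_force'],s['joints'].round(2),s['width'])
E
```

```text
[ 0.50703708 -0.1467646   0.14136805] [0.35771892 0.60410289 0.14764734] [-0.15  0.25  0.44  1.78 -0.12  1.14  2.  ] 0.04778737373810752
```

View pics/w3.png

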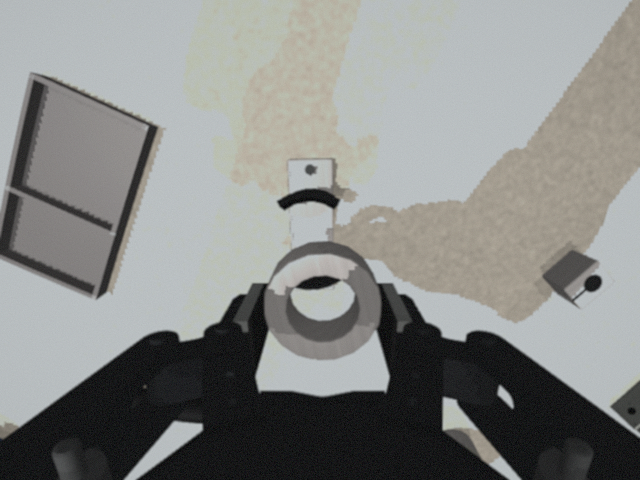

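Spacer held level; the holder's -x end is at (289..335,159). I'll shift +x to see the whole holder.

step_arm([
  [1,0,0,0,0,0,-1],
  [1,0,0,0,0,0,-1],
  [1,0,0,0,0,0,-1],
  [1,0,0,0,0,0,-1],
  [0,0,0,0,0,0,-1],
  [0,0,0,0,0,0,-1],
])

```text
t: 8.8
tcp_pos: [0.6064, -0.1473, 0.141]
tcp_rot: [-0.001, -0.05, 0.999, 0.0]
ft_force: [-0.3, -0.4, -1.3]
width: 0.0478
```

```bash
python3 - <<'E'
from h import *
s,im=wsnap('w4.png');print(s['tcp_pos'],s['ft_force'],s['joints'].round(2),s['width'])
cv2.imwrite('pics/w4c.png',cv2.resize(im[20:300,200:440],None,fx=2.1,fy=2.1,interpolation=2))
E
```

```text
[ 0.60637406 -0.14728868  0.1409629 ] [-0.32734464 -0.40108195 -1.2712797 ] [-0.12  0.46  0.42  1.51 -0.2   1.21  2.  ] 0.0477638325246407
```

View pics/w4c.png

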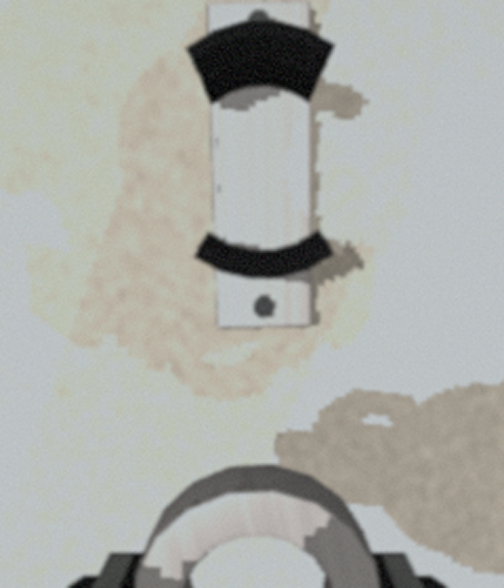

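```bash
python3 - <<'E'
from h import *
s=load('w4.png')
w=p2w('wrist',[(303.3,176.0),(348.1,175.2),(298.6,21.4),(346.7,21.4)],.012,s);print(w.round(4))
p=(w[0]+w[1])/2;m=(w[2]+w[3])/2;d=p-m;print('c',(p+m)/2,'len',np.linalg.norm(d),'yaw',np.degrees(np.arctan2(d[1],d[0])))
print('w3 end', p2w('wrist',[(312,159)],.012,load('w3.png')))
# tray from w3: corners of rim at z .016
t=p2w('wrist',[(34,74),(160,125),(98,298)],.016,load('w3.png'));print('tray',t.round(4))
# spacer in grip: extents
print(s['tcp_pos']);
for dx in (-.002,0,.002): print(ext('wrist',(s['tcp_pos'][0]+dx,s['tcp_pos'][1]),.025,s['tcp_pos'][2]+.0162,s), ext('wrist',(.507+dx,-.1468),.025,.1414+.0162,load('w3.png')))
E
```

```text
[[ 0.5654 -0.1665  0.012 ]
 [ 0.5612 -0.1311  0.012 ]
 [ 0.4556 -0.1794  0.012 ]
 [ 0.4521 -0.145   0.012 ]]
c [ 0.50857537 -0.15549079  0.012     ] len 0.11025685125192945 yaw 6.975167306582789
w3 end [[ 0.45235908 -0.16025116  0.012     ]]
tray [[ 0.408  -0.3758  0.016 ]
 [ 0.4378 -0.2781  0.016 ]
 [ 0.5893 -0.3385  0.016 ]]
[ 0.60637406 -0.14728868  0.1409629 ]
(array([262.5, 249.7]), array([383.6, 359.5])) (array([262.4, 249.7]), array([383.6, 359.5]))
(array([262.2, 254.6]), array([382.9, 363.4])) (array([262.2, 254.6]), array([382.8, 363.4]))
(array([262. , 259.4]), array([382.2, 367.3])) (array([261.9, 259.4]), array([382.1, 367.2]))
```

step_arm([
  [-0.97,-0.07,0,0,0,0.01,-1],
  [-0.97,-0.07,0,0,0,0.01,-1],
  [-0.97,-0.07,0,0,0,0.01,-1],
  [-0.97,-0.07,0,0,0,0.01,-1],
  [0,0,-1,0,0,0,-1],
  [0,0,-1,0,0,0,-1],
  [0,0,-1,0,0,0,-1],
  [0,0,0,0,0,0,-1],
  [0,0,0,0,0,0,-1],
])

```text
t: 9.98
tcp_pos: [0.5102, -0.155, 0.0674]
tcp_rot: [0.001, -0.06, 0.998, -0.0]
ft_force: [0.2, 0.3, -0.5]
width: 0.0479
```

step_arm([
  [0,0,-0.5,0,0,0,-1],
  [0,0,-0.5,0,0,0,-1],
  [0,0,-0.4,0,0,0,-1],
  [0,0,0,0,0,0,-1],
])

```text
t: 10.48
tcp_pos: [0.5091, -0.1546, 0.0301]
tcp_rot: [-0.001, -0.06, 0.998, 0.0]
ft_force: [0.2, 0.3, -0.6]
width: 0.0478
```

step_arm([
  [0,0,-0.3,0,0,0,-1],
  [0,0,-0.2,0,0,0,-1],
  [0,0,0,0,0,0,-1],
  [0,0,0,0,0,0,-1],
])

```text
t: 10.98
tcp_pos: [0.5101, -0.1548, 0.0189]
tcp_rot: [0.0, -0.06, 0.998, -0.0]
ft_force: [-0.4, 0.6, -0.8]
width: 0.0479
```

step_arm([
  [0,0,-0.1,0,0,0,-1],
  [0,0,0,0,0,0,-1],
])

```text
t: 11.22
tcp_pos: [0.5099, -0.1547, 0.0162]
tcp_rot: [-0.0, -0.06, 0.998, -0.0]
ft_force: [0.7, -0.2, -1.0]
width: 0.0478
```

step_arm([
  [0,0,-0.03,0,0,0,0],
  [0,0,0,0,0,0,0.4],
  [0,0,0,0,0,0,0.4],
  [0,0,0,0,0,0,0.4],
  [0,0,0,0,0,0,0.4],
])

```text
t: 11.85
tcp_pos: [0.51, -0.1548, 0.0156]
tcp_rot: [0.0, -0.06, 0.998, -0.0]
ft_force: [0.2, 0.2, 0.1]
width: 0.0597
```

step_arm([
  [0,0,0.6,0,0,0,0.4],
  [0,0,1,0,0,0,0.4],
  [0,0,1,0,0,0,0.4],
  [0,0,1,0,0,0,0.4],
  [0,0,1,0,0,0,1],
  [0,0,0.4,0,0,0,1],
  [-0.25,1,0,0,0,0,1],
  [-0.25,1,0,0,0,0,1],
  [-0.25,1,0,0,0,0,1],
  [-0.25,1,0,0,0,0,1],
  [-0.25,1,0,0,0,0,1],
  [-0.25,1,0,0,0,0,1],
])

```text
t: 13.35
tcp_pos: [0.4719, -0.0041, 0.1404]
tcp_rot: [-0.0, -0.06, 0.998, -0.0]
ft_force: [1.1, -0.3, 0.1]
width: 0.0854
```

step_arm([
  [-0.25,1,0,0,0,0,1],
  [-0.25,1,0,0,0,0,1],
  [-0.25,1,0,0,0,0,1],
  [-0.25,1,0,0,0,0,1],
  [-0.25,1,0,0,0,0,1],
  [-0.25,1,0,0,0,0,1],
  [-0.25,1,0,0,0,0,1],
  [-0.25,1,0,0,0,0,1],
  [-0.25,0.9,0,0,0,0,1],
  [0,0,0,0,0,0,1],
  [0,0,0,0,0,0,1],
])

```text
t: 14.72
tcp_pos: [0.4164, 0.2167, 0.1404]
tcp_rot: [-0.0, -0.06, 0.998, -0.0]
ft_force: [0.3, -0.6, 0.2]
width: 0.0854
```

```bash
python3 - <<'E'
from h import *
s,im=wsnap('w5.png');print(s['tcp_pos'],s['ft_force'],s['joints'].round(2),s['width'])
h=cv2.cvtColor(im,cv2.COLOR_BGR2HSV);m=cv2.inRange(h,(50,90,30),(85,255,255))
n,l,st,c=cv2.connectedComponentsWithStats(m);i=1+st[1:,4].argmax();print(st[i],c[i])
x,y,w,hh,_=st[i]
print('target centre',p2w('wrist',[c[i]],.008,s))
P=p2w('wrist',[c[i]],.008,s)[0];print(ext('wrist',P,.025,.0105,s),ext('wrist',P,.025,.0015,s))
E
```

```text
[0.41639365 0.21667792 0.14039155] [ 0.26888137 -0.56180629  0.23643731] [-0.67  0.12  0.13  1.91 -0.02  1.11  1.16] 0.08544717886394987
[ 295  197   57   57 2503] [323.33879345 225.29204954]
target centre [[0.41475915 0.2172795  0.008     ]]
(array([293.2, 195.9]), array([353.5, 254.6])) (array([294.1, 194.4]), array([352.6, 251.4]))
```

step_arm([
  [-0.06,0.03,-1,0,0,0,1],
  [0,0,-1,0,0,0,1],
  [0,0,-1,0,0,0,1],
  [0,0,-1,0,0,0,1],
  [0,0,-0.8,0,0,0,0.6],
  [0,0,-0.6,0,0,0,0.4],
  [0,0,-0.1,0,0,0,0.4],
  [0,0,0,0,0,0,0.4],
  [0,0,0,0,0,0,0.4],
], force=30)

```text
t: 15.9
tcp_pos: [0.4153, 0.2187, 0.0038]
tcp_rot: [0.001, -0.06, 0.998, 0.0]
ft_force: [-1.0, -0.3, -0.5]
width: 0.0594
```

step_arm([
  [0,0,-0.12,0,0,0,0.4],
  [0,0,0,0,0,0,0.3],
  [0,0,0,0,0,0,0],
  [0,0,0,0,0,0,-1],
  [0,0,0,0,0,0,-1],
  [0,0,0,0,0,0,-1],
  [0,0,0,0,0,0,-1],
])

```text
t: 16.77
tcp_pos: [0.4147, 0.2185, 0.0004]
tcp_rot: [0.0, -0.06, 0.998, 0.0]
ft_force: [-2.3, -0.5, 4.6]
width: 0.0484
```

step_arm([
  [0,0,0.2,0,0,0,-1],
  [0,0,1,0,0,0,-1],
  [0,0,1,0,0,0,-1],
  [0,0,1,0,0,0,-1],
  [0,0,1,0,0,0,-1],
  [0,0,1,0,0,0,-1],
  [0,0,0.4,0,0,0,-1],
  [0.48,-0.93,0,0,0,0,-1],
  [0.48,-0.93,0,0,0,0,-1],
  [0.48,-0.93,0,0,0,0,-1],
  [0.48,-0.93,0,0,0,0,-1],
  [0.48,-0.93,0,0,0,0,-1],
])

```text
t: 18.27
tcp_pos: [0.4746, 0.1013, 0.1394]
tcp_rot: [-0.001, -0.06, 0.998, -0.0]
ft_force: [-0.3, -0.5, -1.2]
width: 0.0481
```

step_arm([
  [0.48,-0.93,0,0,0,0,-1],
  [0.48,-0.93,0,0,0,0,-1],
  [0.48,-0.93,0,0,0,0,-1],
  [0.48,-0.93,0,0,0,0,-1],
  [0.48,-0.93,0,0,0,0,-1],
  [0.48,-0.93,0,0,0,0,-1],
  [0.48,-0.93,0,0,0,0,-1],
  [0.48,-0.93,0,0,0,0,-1],
  [0.48,-0.93,0,0,0,0,-1],
  [0.48,-0.93,0,0,0,0,-1],
  [0.48,-0.93,0,0,0,0,-1],
  [0,0,0,0,0,0,-1],
])

```text
t: 19.77
tcp_pos: [0.6063, -0.1561, 0.1389]
tcp_rot: [-0.001, -0.059, 0.998, -0.001]
ft_force: [-0.3, -0.3, -0.6]
width: 0.0483
```

step_arm([
  [0,0,0,0,0,0,-1],
])

```text
t: 19.9
tcp_pos: [0.6063, -0.1527, 0.1392]
tcp_rot: [-0.001, -0.061, 0.998, 0.0]
ft_force: [-1.1, -0.1, -0.0]
width: 0.0482
```

```bash
python3 - <<'E'
from h import *
s,im=wsnap('w6.png');print(s['tcp_pos'],s['ft_force'],s['joints'].round(2),s['width'])
cv2.imwrite('pics/w6c.png',cv2.resize(im[20:380,180:460],None,fx=1.66,fy=1.66,interpolation=2))
for dx in (-.002,0,.002): print(ext('wrist',(s['tcp_pos'][0]+dx,s['tcp_pos'][1]),.025,s['tcp_pos'][2]+.0101,s))
P=(.5083,-.1548);print(ext('wrist',P,.025,.032,s),ext('wrist',P,.015,.032,s))
E
```

```text
[ 0.6062556  -0.15268191  0.13919815] [-1.07675146 -0.12872444 -0.03281319] [-0.09  0.46  0.39  1.51 -0.18  1.21  2.02] 0.04822123634234713
(array([265.1, 245.3]), array([381.4, 351.3]))
(array([264.7, 249.9]), array([380.6, 355.1]))
(array([264.4, 254.5]), array([379.8, 358.8]))
(array([300.1,  60.1]), array([372.2, 136.4])) (array([314.5,  75.9]), array([357.8, 121.7]))
```

View pics/w6c.png

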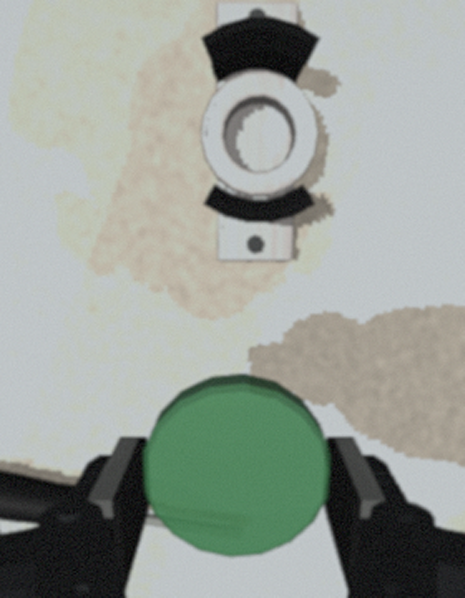

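step_arm([
  [-0.97,0,0,0,0,0,-1],
  [-0.97,0,0,0,0,0,-1],
  [-0.97,0,0,0,0,0,-1],
  [-0.97,0,0,0,0,0,-1],
  [0,0,-1,0,0,0,-1],
  [0,0,-1,0,0,0,-1],
  [0,0,-1,0,0,0,-1],
  [0,0,-0.4,0,0,0,-1],
  [0,0,0,0,0,0,-1],
  [0,0,0,0,0,0,-1],
])

```text
t: 21.2
tcp_pos: [0.5104, -0.1535, 0.056]
tcp_rot: [0.001, -0.061, 0.998, -0.0]
ft_force: [0.2, 0.6, -0.2]
width: 0.0484
```

step_arm([
  [-0.04,-0.04,-0.4,0,0,0,-1],
  [0,0,-0.3,0,0,0,-1],
  [0,0,-0.15,0,0,0,-1],
  [0,0,0,0,0,0,-1],
  [0,0,0,0,0,0,-1],
])

```text
t: 21.82
tcp_pos: [0.5088, -0.1547, 0.0339]
tcp_rot: [0.0, -0.06, 0.998, -0.0]
ft_force: [0.3, -0.1, -0.3]
width: 0.0481
```

step_arm([
  [0,0,-0.05,0,0,0,-1],
  [0,0,0,0,0,0,-1],
])

```text
t: 22.08
tcp_pos: [0.5087, -0.1545, 0.0325]
tcp_rot: [0.0, -0.06, 0.998, -0.0]
ft_force: [0.5, -0.4, -0.3]
width: 0.0481
```

step_arm([
  [0,0,0,0,0,0,0.1],
  [0,0,0,0,0,0,0.4],
  [0,0,0,0,0,0,0.4],
  [0,0,0,0,0,0,0.4],
  [0,0,0.6,0,0,0,0.4],
  [0,0,1,0,0,0,0.4],
  [0,0,1,0,0,0,0.4],
  [0,0,1,0,0,0,0.7],
  [0,0,0.7,0,0,0,0.7],
])

```text
t: 23.2
tcp_pos: [0.5093, -0.1548, 0.1422]
tcp_rot: [0.001, -0.06, 0.998, -0.0]
ft_force: [-0.1, -0.9, 0.7]
width: 0.0725
```

step_arm([
  [0.17,0.99,0,0,0,0,0.6],
  [0.17,0.99,0,0,0,0,0.6],
  [0.17,0.99,0,0,0,0,0.6],
  [0.17,0.99,0,0,0,0,0.6],
  [0.17,0.99,0,0,0,0,0.6],
  [0.17,0.99,0,0,0,0,0.6],
  [0.17,0.99,0,0,0,0,0.6],
  [0.17,0.99,0,0,0,0,0.6],
  [0.17,0.99,0,0,0,0,0.6],
  [0.17,0.99,0,0,0,0,0.6],
  [0.17,0.99,0,0,0,0,0.6],
  [0.17,0.99,0,0,0,0,0.6],
])

```text
t: 24.7
tcp_pos: [0.5598, 0.1432, 0.1404]
tcp_rot: [-0.0, -0.06, 0.998, -0.0]
ft_force: [-0.3, 0.1, 0.0]
width: 0.0683
```

step_arm([
  [0.17,0.99,0,0,0,0,0.6],
  [0.17,0.99,0,0,0,0,0.6],
  [0.17,0.99,0,0,0,0,0.6],
  [0.17,0.99,0,0,0,0,0.6],
  [0.17,0.99,0,0,0,0,0.6],
  [0.17,0.99,0,0,0,0,0.6],
  [0.17,0.99,0,0,0,0,0.6],
  [0.17,0.99,0,0,0,0,0.6],
  [0,0,-1,0,0,0,0.6],
  [0,0,-1,0,0,0,0.6],
  [0,0,-0.6,0,0,0,0.6],
  [0,0,0,0,0,0,0.6],
])

```text
t: 26.2
tcp_pos: [0.593, 0.3403, 0.0737]
tcp_rot: [-0.001, -0.06, 0.998, -0.001]
ft_force: [-0.6, 0.4, 0.2]
width: 0.0681
```

```bash
python3 - <<'E'
from h import *
s,im=wsnap('w7.png');print(s['tcp_pos'],s['ft_force'],s['joints'].round(2),s['width'])
P=(.594,.342);print(ext('wrist',P,.025,.01,s),ext('wrist',P,.025,.0,s),ext('wrist',P,.0205,.01,s))
E
```

```text
[0.59298731 0.34032633 0.07368802] [-0.63203649  0.38845902  0.24497143] [-0.69  0.62  0.18  1.39 -0.12  1.15  1.2 ] 0.06808086395654994
(array([286. , 216.2]), array([363.8, 290.2])) (array([287.5, 213.1]), array([362. , 284.3])) (array([293. , 223.3]), array([356.8, 284. ]))
```

View pics/w7.png

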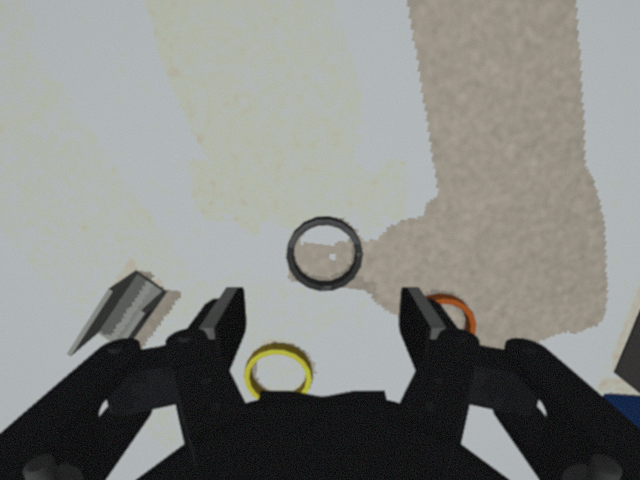

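step_arm([
  [0.03,0.05,-1,0,0,0,0.6],
  [0,0,-1,0,0,0,0.5],
  [0,0,-0.7,0,0,0,0.4],
  [0,0,0,0,0,0,0.4],
  [0,0,0,0,0,0,0.4],
], force=25)

```text
t: 26.88
tcp_pos: [0.5953, 0.3421, 0.0089]
tcp_rot: [0.001, -0.06, 0.998, 0.0]
ft_force: [-0.5, -0.3, 0.3]
width: 0.0596
```

step_arm([
  [-0.03,0,-0.25,0,0,0,0.3],
  [0,0,0,0,0,0,0.3],
  [0,0,0,0,0,0,0.3],
])

```text
t: 27.25
tcp_pos: [0.5938, 0.3417, 0.0015]
tcp_rot: [0.0, -0.06, 0.998, 0.0]
ft_force: [0.0, -0.0, 0.3]
width: 0.0556
```

step_arm([
  [0,0,-0.05,0,0,0,0],
  [0,0,0,0,0,0,-1],
  [0,0,0,0,0,0,-1],
  [0,0,0,0,0,0,-1],
  [0,0,0,0,0,0,-1],
  [0,0,0,0,0,0,-1],
])

```text
t: 28.0
tcp_pos: [0.5941, 0.3418, 0.0015]
tcp_rot: [0.0, -0.06, 0.998, 0.0]
ft_force: [-3.5, -3.2, 8.1]
width: 0.0481
```

step_arm([
  [0,0,0.2,0,0,0,-1],
  [0,0,1,0,0,0,-1],
  [0,0,1,0,0,0,-1],
  [0,0,1,0,0,0,-1],
  [0,0,1,0,0,0,-1],
  [0,0,1,0,0,0,-1],
  [0,0,0.4,0,0,0,-1],
  [0.02,-0.99,0,0,0,0,-1],
  [0.02,-0.99,0,0,0,0,-1],
  [0.02,-0.99,0,0,0,0,-1],
  [0.02,-0.99,0,0,0,0,-1],
  [0.02,-0.99,0,0,0,0,-1],
])

```text
t: 29.5
tcp_pos: [0.5962, 0.216, 0.14]
tcp_rot: [-0.0, -0.06, 0.998, -0.0]
ft_force: [0.3, -0.0, -0.8]
width: 0.0482
```

step_arm([
  [0.02,-0.99,0,0,0,0,-1],
  [0.02,-0.99,0,0,0,0,-1],
  [0.02,-0.99,0,0,0,0,-1],
  [0.02,-0.99,0,0,0,0,-1],
  [0.02,-0.99,0,0,0,0,-1],
  [0.02,-0.99,0,0,0,0,-1],
  [0.02,-0.99,0,0,0,0,-1],
  [0.02,-0.99,0,0,0,0,-1],
  [0.02,-0.99,0,0,0,0,-1],
  [0.02,-0.99,0,0,0,0,-1],
  [0.02,-0.99,0,0,0,0,-1],
  [0.02,-0.99,0,0,0,0,-1],
])

```text
t: 31.0
tcp_pos: [0.6018, -0.0807, 0.1401]
tcp_rot: [0.0, -0.06, 0.998, 0.0]
ft_force: [-0.4, -0.9, -0.8]
width: 0.0478
```

step_arm([
  [0.02,-0.99,0,0,0,0,-1],
  [0.02,-0.99,0,0,0,0,-1],
  [0.02,-0.99,0,0,0,0,-1],
  [0,0,0,0,0,0,-1],
  [0,0,0,0,0,0,-1],
  [0,0,0,0,0,0,-1],
])

```text
t: 31.75
tcp_pos: [0.6039, -0.1518, 0.14]
tcp_rot: [0.0, -0.061, 0.998, 0.0]
ft_force: [0.2, -0.1, -0.2]
width: 0.0479
```

```bash
python3 - <<'E'
from h import *
s,im=wsnap('w8.png');print(s['tcp_pos'],s['ft_force'],s['joints'].round(2),s['width'])
cv2.imwrite('pics/w8c.png',cv2.resize(im[20:380,180:460],None,fx=1.66,fy=1.66,interpolation=2))
for dx in (-.002,0,.002): print(ext('wrist',(s['tcp_pos'][0]+dx,s['tcp_pos'][1]),.025,s['tcp_pos'][2]+.0085,s))
P=(.5088,-.1548);print(ext('wrist',P,.025,.0425,s))
E
```

```text
[ 0.6038673  -0.15183509  0.13996297] [ 0.15473079 -0.14296101 -0.20643544] [-0.06  0.45  0.35  1.52 -0.16  1.2   2.01] 0.04791475483961886
(array([265.7, 244.2]), array([380.7, 349.2]))
(array([265.3, 248.8]), array([380., 353.]))
(array([265. , 253.4]), array([379.2, 356.7]))
(array([297.6,  60.8]), array([372.6, 140.1]))
```

View pics/w8c.png

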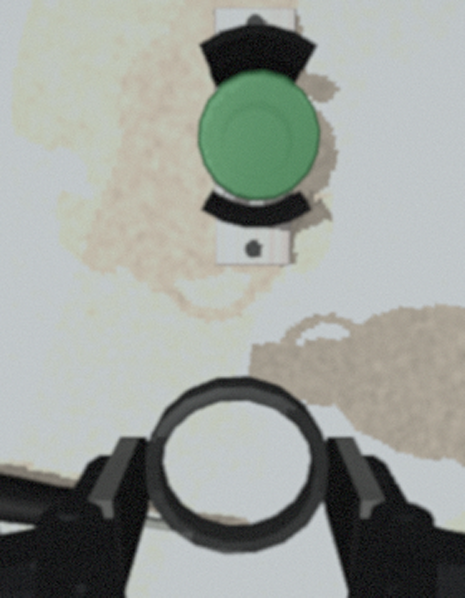

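step_arm([
  [-0.95,-0.03,0,0,0,0,-1],
  [-0.95,-0.03,0,0,0,0,-1],
  [-0.95,-0.03,0,0,0,0,-1],
  [-0.95,0,0,0,0,0,-1],
  [0,0,-1,0,0,0,-1],
  [0,0,-1,0,0,0,-1],
  [0,0,-0.8,0,0,0,-1],
  [0,0,0,0,0,0,-1],
  [0,0,0,0,0,0,-1],
])

```text
t: 32.92
tcp_pos: [0.5093, -0.1554, 0.0709]
tcp_rot: [0.001, -0.061, 0.998, -0.0]
ft_force: [0.3, 0.1, -0.0]
width: 0.048
```

step_arm([
  [0,0,-0.4,0,0,0,-1],
  [0,0,-0.35,0,0,0,-1],
  [0,0,-0.15,0,0,0,-1],
  [0,0,0,0,0,0,-1],
  [0,0,0,0,0,0,-1],
])

```text
t: 33.55
tcp_pos: [0.5089, -0.1556, 0.0477]
tcp_rot: [0.0, -0.06, 0.998, -0.0]
ft_force: [0.5, 0.4, -0.0]
width: 0.0482
```

step_arm([
  [0,0.02,-0.06,0,0,0,-1],
  [0,0,0,0,0,0,-1],
  [0,0,-0.02,0,0,0,-1],
  [0,0,0,0,0,0,-1],
])

```text
t: 34.05
tcp_pos: [0.5088, -0.155, 0.0456]
tcp_rot: [0.0, -0.06, 0.998, -0.0]
ft_force: [0.6, 0.3, -0.5]
width: 0.0481
```

step_arm([
  [0,0,0,0,0,0,0.1],
  [0,0,0,0,0,0,0.4],
  [0,0,0,0,0,0,0.4],
  [0,0,0,0,0,0,0.4],
  [0,0,0.6,0,0,0,0.4],
  [0,0,1,0,0,0,0.4],
  [0,0,1,0,0,0,0.4],
  [0,0,1,0,0,0,0.4],
  [0,0,0.6,0,0,0,0.4],
])

```text
t: 35.17
tcp_pos: [0.5094, -0.1553, 0.1528]
tcp_rot: [0.001, -0.06, 0.998, -0.0]
ft_force: [-0.1, 0.5, 0.9]
width: 0.0598
```

step_arm([
  [0.12,0.95,0,0,0,0,0.6],
  [0.12,0.95,0,0,0,0,0.6],
  [0.12,0.95,0,0,0,0,0.6],
  [0.12,0.95,0,0,0,0,0.6],
  [0.12,0.95,0,0,0,0,0.6],
  [0.12,0.95,0,0,0,0,0.6],
  [0.12,0.95,0,0,0,0,0.6],
  [0.12,0.95,0,0,0,0,0.6],
  [0.12,0.95,0,0,0,0,0.6],
  [0.12,0.95,0,0,0,0,0.6],
  [0,0,0,0,0,0,0.6],
  [0,0,0,0,0,0,0.6],
])

```text
t: 36.67
tcp_pos: [0.5386, 0.0815, 0.1506]
tcp_rot: [-0.0, -0.06, 0.998, -0.0]
ft_force: [-0.9, 0.3, -0.5]
width: 0.0681
```

```bash
python3 - <<'E'
from h import *
s,im=wsnap('w9.png');print(s['tcp_pos'],s['ft_force'],s['joints'].round(2),s['width'])
cv2.imwrite('pics/w9c.png',cv2.resize(im[150:310,240:400],None,fx=3.5,fy=3.5,interpolation=2))
w=p2w('wrist',[(141.7,236.7),(161.7,252.7),(144,274),(123.3,256.7)],.032,load('w1.png'));print(w.round(4),w.mean(0))
E
```

```text
[0.53861695 0.08145926 0.15058026] [-0.92725814  0.25690747 -0.46890487] [-0.4   0.27  0.22  1.72 -0.06  1.17  1.54] 0.06809220781837216
[[0.5067 0.0819 0.032 ]
 [0.5226 0.103  0.032 ]
 [0.5494 0.0824 0.032 ]
 [0.5315 0.0604 0.032 ]] [0.52752947 0.08193982 0.032     ]
```

View pics/w9c.png

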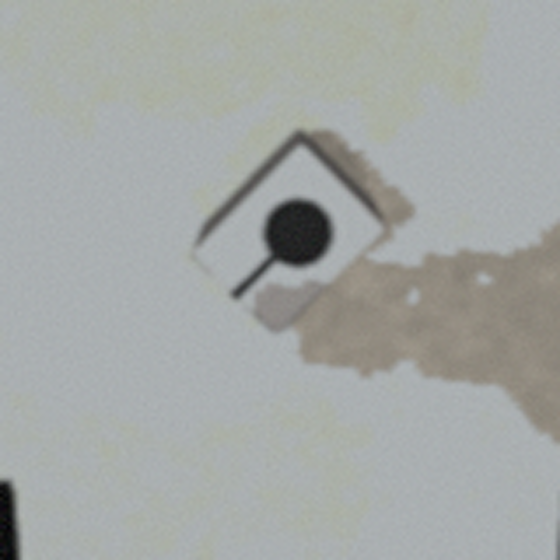

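```bash
python3 - <<'E'
from h import *
s=load('w9.png')
u=np.array([(301,139),(389,230),(275,331),(197,245)])/3.5+[240,150]
w=p2w('wrist',u,.032,s);print(w.round(4),w.mean(0))
for i in range(4):
    d=w[(i+1)%4]-w[i];print(np.linalg.norm(d).round(4),np.degrees(np.arctan2(d[1],d[0])))
# tray from w3 : top-left etc.
t=p2w('wrist',[(34,74),(160,125),(98,298)],.016,load('w3.png'))
for a,b in ((0,1),(1,2)):
    d=t[b]-t[a];print('tray',np.linalg.norm(d),np.degrees(np.arctan2(d[1],d[0])))
print('ctr',(t[0]+t[2])/2)
E
```

```text
[[0.5055 0.0803 0.032 ]
 [0.5234 0.1025 0.032 ]
 [0.55   0.0797 0.032 ]
 [0.532  0.0599 0.032 ]] [0.52773453 0.08057646 0.032     ]
0.0285 51.0062000737832
0.035 -40.49238567099999
0.0268 -132.2656473432655
0.0335 142.41934486134159
tray 0.10213225464697863 73.06585208179645
tray 0.16315346700555622 -21.728122872762565
ctr [ 0.49866561 -0.35720446  0.016     ]
```

step_arm([
  [-0.1,0,0,0,0,-0.31,0.6],
  [-0.1,0,0,0,0,-0.31,0.6],
  [-0.1,0,0,0,0,-0.31,0.6],
  [-0.1,0,0,0,0,-0.31,0.6],
  [-0.04,-0.04,0,0,0,-0.31,0.6],
  [0,0,-1,0,0,0,0.6],
  [0,0,-1,0,0,0,0.6],
  [0,0,-1,0,0,0,0.6],
  [0,0,-1,0,0,0,0.6],
  [0,0,0,0,0,0,0.6],
  [0,0,0,0,0,0,0.6],
], force=40)

```text
t: 38.1
tcp_pos: [0.5283, 0.0809, 0.0515]
tcp_rot: [0.0, 0.339, 0.941, 0.0]
ft_force: [-0.3, 0.6, -0.7]
width: 0.0681
```

step_arm([
  [0,0,-0.8,0,0,0,0.6],
  [0,0,-0.7,0,0,0,0.6],
  [0,0,-0.3,0,0,0,0.6],
  [0,0,0,0,0,0,0.2],
  [0,0,0,0,0,0,-0.2],
  [0,0,0,0,0,0,-1],
  [0,0,0,0,0,0,-1],
  [0,0,0,0,0,0,-1],
  [0,0,0,0,0,0,-1],
  [0,0,0,0,0,0,-1],
])

```text
t: 39.35
tcp_pos: [0.5283, 0.0816, 0.0063]
tcp_rot: [0.001, 0.339, 0.941, 0.0]
ft_force: [-1.0, 0.5, 6.2]
width: 0.0271
```

step_arm([
  [0,0,0.3,0,0,0,-1],
  [0,0,1,0,0,0,-1],
  [0,0,1,0,0,0,-1],
  [0,0,1,0,0,0,-1],
  [0,0,1,0,0,0,-1],
  [0,0,1,0,0,0,-1],
  [0,0,0.8,0,0,0,-1],
  [0.16,-0.98,0,0,0,0.037,-1],
  [0.16,-0.98,0,0,0,0.037,-1],
  [0.16,-0.98,0,0,0,0.037,-1],
  [0.16,-0.98,0,0,0,0.037,-1],
  [0.16,-0.98,0,0,0,0.037,-1],
])

```text
t: 40.85
tcp_pos: [0.5474, -0.0418, 0.1581]
tcp_rot: [-0.0, 0.292, 0.956, -0.0]
ft_force: [-0.1, -0.3, -1.3]
width: 0.0271
```

step_arm([
  [0.16,-0.98,0,0,0,0.037,-1],
  [0.16,-0.98,0,0,0,0.037,-1],
  [0.16,-0.98,0,0,0,0.037,-1],
  [0.16,-0.98,0,0,0,0.037,-1],
  [0.16,-0.98,0,0,0,0.037,-1],
  [0.16,-0.98,0,0,0,0.037,-1],
  [0.16,-0.98,0,0,0,0.037,-1],
  [0.16,-0.98,0,0,0,0.037,-1],
  [0.16,-0.98,0,0,0,0.037,-1],
  [0.16,-0.98,0,0,0,0.037,-1],
  [0.16,-0.98,0,0,0,0.037,-1],
  [0.16,-0.98,0,0,0,0.037,-1],
])

```text
t: 42.35
tcp_pos: [0.5955, -0.3355, 0.1579]
tcp_rot: [-0.0, 0.179, 0.984, 0.0]
ft_force: [0.6, -0.8, -0.8]
width: 0.0272
```

step_arm([
  [0.1,-0.98,0,0,0,0.037,-1],
  [0,0,0,0,0,0,-1],
  [0,0,0,0,0,0,-1],
])

```text
t: 42.72
tcp_pos: [0.5982, -0.3586, 0.1578]
tcp_rot: [-0.0, 0.17, 0.985, 0.0]
ft_force: [-0.0, -0.6, -0.6]
width: 0.0274
```

```bash
python3 - <<'E'
from h import *
s,im=wsnap('w10.png');print(s['tcp_pos'],s['tcp_rot'],s['ft_force'],s['joints'].round(2),s['width'])
E
```

```text
[ 0.59824087 -0.35863457  0.15777611] [-3.29137390e-04  1.70135618e-01  9.85420514e-01  4.17661017e-04] [-0.0308009  -0.56554619 -0.59796845] [ 0.23  0.61  0.44  1.26 -0.25  1.33  1.88] 0.02741514221721756
```

View pics/w10.png

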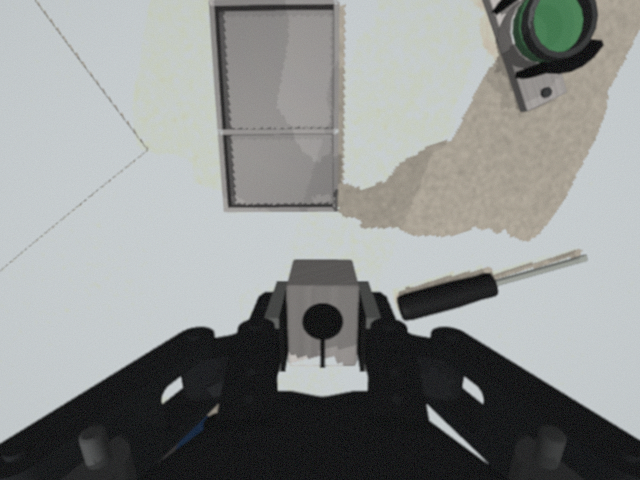

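```bash
python3 - <<'E'
from h import *
s=load('w10.png')
w=p2w('wrist',[(210,2),(343,3),(339,211),(223.5,211)],.016,s);print(w.round(4))
x=(w[2]+w[3]-w[0]-w[1])/2;L=np.linalg.norm(x);yaw=np.arctan2(x[1],x[0]);print('len',L,np.degrees(yaw))
x/=L;y=np.array([-x[1],x[0],0])
print('width',np.linalg.norm(w[1]-w[0]),np.linalg.norm(w[2]-w[3]))
c0=w.mean(0);pe=(w[2]+w[3])/2;c1=pe-.081*x
cw=p2w('wrist',[(218.5,132),(341,131.5)],.016,s).mean(0);c2=cw-.015*x
for c in (c0,c1,c2):print(c.round(4),'small',(c+.047*x).round(4),'large',(c-.032*x).round(4))
E
```

```text
[[ 0.4088 -0.3791  0.016 ]
 [ 0.4436 -0.2859  0.016 ]
 [ 0.592  -0.3401  0.016 ]
 [ 0.5586 -0.4333  0.016 ]]
len 0.1586175167991584 -19.972267777295727
width 0.09951275002873913 0.09902202292629146
[ 0.5007 -0.3596  0.016 ] small [ 0.5449 -0.3756  0.016 ] large [ 0.4707 -0.3487  0.016 ]
[ 0.4991 -0.359   0.016 ] small [ 0.5433 -0.3751  0.016 ] large [ 0.4691 -0.3481  0.016 ]
[ 0.5002 -0.359   0.016 ] small [ 0.5443 -0.375   0.016 ] large [ 0.4701 -0.348   0.016 ]
```

step_arm([
  [-0.72,-0.22,0,0,0,0,-1],
  [-0.72,-0.22,0,0,0,0,-1],
  [-0.72,-0.22,0,0,0,0,-1],
  [0,0,-1,0,0,0,-1],
  [0,0,-1,0,0,0,-1],
  [0,0,-1,0,0,0,-1],
  [0,0,-1,0,0,0,-1],
  [0,0,-0.8,0,0,0,-1],
  [0,0,-0.6,0,0,0,-1],
  [0,0,-0.3,0,0,0,-1],
  [0,0,0,0,0,0,-1],
  [0,0,0,0,0,0,-1],
])

```text
t: 44.28
tcp_pos: [0.5447, -0.3765, 0.0164]
tcp_rot: [0.001, 0.17, 0.985, -0.0]
ft_force: [-0.4, 0.9, -1.1]
width: 0.0271
```

step_arm([
  [0,0,-0.2,0,0,0,-1],
  [0,0,0,0,0,0,-1],
  [0,0,0,0,0,0,-1],
])

```text
t: 44.65
tcp_pos: [0.5442, -0.376, 0.0106]
tcp_rot: [-0.0, 0.17, 0.985, 0.0]
ft_force: [-0.1, 0.6, -1.8]
width: 0.0274
```

step_arm([
  [0,0,-0.02,0,0,0,0.05],
  [0,0,0,0,0,0,0.05],
  [0,0,0,0,0,0,0.05],
  [0,0,0.5,0,0,0,0.05],
  [0,0,1,0,0,0,0.05],
  [0,0,1,0,0,0,0.05],
  [0,0,1,0,0,0,0.05],
  [0,0,1,0,0,0,0.05],
  [0,0,1,0,0,0,0.4],
  [0,0,0.5,0,0,0,0.4],
  [0.19,0.97,0,0,0,-0.02,0.4],
  [0.19,0.97,0,0,0,-0.02,0.4],
])

```text
t: 46.15
tcp_pos: [0.5535, -0.3273, 0.1602]
tcp_rot: [-0.0, 0.181, 0.983, -0.0]
ft_force: [-0.1, -0.6, -0.6]
width: 0.06
```

step_arm([
  [0.19,0.97,0,0,0,-0.02,0.4],
  [0.19,0.97,0,0,0,-0.02,0.4],
  [0.19,0.97,0,0,0,-0.02,0.4],
  [0.19,0.97,0,0,0,-0.02,0.4],
  [0.19,0.97,0,0,0,-0.02,0.4],
  [0.19,0.97,0,0,0,-0.02,0.4],
  [0.19,0.97,0,0,0,-0.02,0.4],
  [0.19,0.97,0,0,0,-0.02,0.4],
  [0.19,0.97,0,0,0,-0.02,0.4],
  [0.19,0.97,0,0,0,-0.02,0.4],
  [0.19,0.97,0,0,0,-0.02,0.4],
  [0.19,0.97,0,0,0,-0.02,0.4],
])

```text
t: 47.65
tcp_pos: [0.6106, -0.0358, 0.1599]
tcp_rot: [-0.0, 0.242, 0.97, -0.0]
ft_force: [0.4, 0.4, 0.4]
width: 0.0594
```

step_arm([
  [0.19,0.97,0,0,0,-0.02,0.4],
  [0.19,0.97,0,0,0,-0.02,0.4],
  [0.19,0.97,0,0,0,-0.02,0.4],
  [0.19,0.97,0,0,0,-0.02,0.4],
  [0.19,0.97,0,0,0,-0.02,0.4],
  [0.19,0.97,0,0,0,-0.02,0.4],
  [0.19,0.97,0,0,0,-0.02,0.4],
  [0.19,0.97,0,0,0,0,0.4],
  [0.19,0.97,0,0,0,0,0.4],
  [0.19,0.97,0,0,0,0,0.4],
  [0,0,0,0,0,0,0.4],
  [0,0,0,0,0,0,0.4],
])

```text
t: 49.15
tcp_pos: [0.6583, 0.2052, 0.1599]
tcp_rot: [0.0, 0.278, 0.961, -0.001]
ft_force: [-0.3, -0.2, -0.3]
width: 0.0595
```

```bash
python3 - <<'E'
from h import *
s,im=wsnap('w11.png');print(s['tcp_pos'],s['tcp_rot'],s['ft_force'],s['joints'].round(2),s['width'])
u=w2p('wrist',[(.656,.209,.016)],s)[0].astype(int);print(u)
x0,y0=u[0]-80,u[1]-80
print(x0,y0);cv2.imwrite('pics/w11c.png',cv2.resize(im[max(y0,0):y0+160,max(x0,0):x0+160],None,fx=3.5,fy=3.5,interpolation=2))
E
```

```text
[0.65831094 0.20515598 0.15986159] [ 1.03124267e-05  2.77567092e-01  9.60706123e-01 -5.04637094e-04] [-0.29600979 -0.18204891 -0.3456192 ] [-0.55  0.58  0.32  1.28 -0.18  1.31  0.77] 0.05953683981115934
[323 219]
243 139
```

View pics/w11c.png

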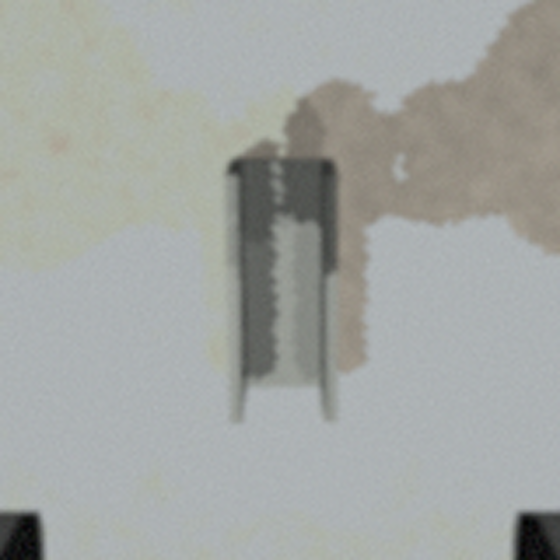

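```bash
python3 - <<'E'
from h import *
s=load('w11.png')
u=np.array([(227,163),(338,163),(334,422),(233,422)])/3.5+[243,139]
w=p2w('wrist',u,.032,s);print(w.round(4),w.mean(0))
for i in range(4):
    d=w[(i+1)%4]-w[i];print(np.linalg.norm(d).round(4),np.degrees(np.arctan2(d[1],d[0])))
E
```

```text
[[0.6228 0.2155 0.032 ]
 [0.6363 0.2368 0.032 ]
 [0.6889 0.2035 0.032 ]
 [0.6759 0.1828 0.032 ]] [0.65598767 0.20965696 0.032     ]
0.0253 57.71837522133473
0.0623 -32.381830957473454
0.0244 -122.28813485465807
0.0623 148.40065377614437
```

step_arm([
  [-0.1,0.17,-1,0,0,0,0.4],
  [0,0,-1,0,0,0,0.4],
  [0,0,-1,0,0,0,0.4],
  [0,0,-1,0,0,0,0.4],
  [0,0,-1,0,0,0,0.4],
  [0,0,-0.6,0,0,0,0.4],
  [0,0,-0.3,0,0,0,0.4],
  [0,0,0,0,0,0,0.4],
  [0,0,0,0,0,0,0.4],
], force=35)

```text
t: 50.32
tcp_pos: [0.6564, 0.2103, 0.0136]
tcp_rot: [0.001, 0.277, 0.961, 0.0]
ft_force: [0.0, -0.4, -0.5]
width: 0.0591
```

step_arm([
  [0,0,-0.28,0,0,0,0.3],
  [0,0,0,0,0,0,0],
  [0,0,0,0,0,0,-0.2],
  [0,0,0,0,0,0,-1],
  [0,0,0,0,0,0,-1],
  [0,0,0,0,0,0,-1],
  [0,0,0,0,0,0,-1],
])

```text
t: 51.2
tcp_pos: [0.6559, 0.2103, 0.0057]
tcp_rot: [0.0, 0.277, 0.961, 0.0]
ft_force: [-0.1, -0.3, 1.3]
width: 0.0254
```

step_arm([
  [0,0,0.3,0,0,0,-1],
  [0,0,1,0,0,0,-1],
  [0,0,1,0,0,0,-1],
  [0,0,1,0,0,0,-1],
  [0,0,1,0,0,0,-1],
  [0,0,1,0,0,0,-1],
  [0,0,0.8,0,0,0,-1],
  [-0.32,-0.97,0,0,0,0.018,-1],
  [-0.32,-0.97,0,0,0,0.018,-1],
  [-0.32,-0.97,0,0,0,0.018,-1],
  [-0.32,-0.97,0,0,0,0.018,-1],
  [-0.32,-0.97,0,0,0,0.018,-1],
])

```text
t: 52.7
tcp_pos: [0.6152, 0.0881, 0.1583]
tcp_rot: [-0.0, 0.254, 0.967, -0.0]
ft_force: [0.1, 0.2, -0.5]
width: 0.0255
```

step_arm([
  [-0.32,-0.97,0,0,0,0.018,-1],
  [-0.32,-0.97,0,0,0,0.018,-1],
  [-0.32,-0.97,0,0,0,0.018,-1],
  [-0.32,-0.97,0,0,0,0.018,-1],
  [-0.32,-0.97,0,0,0,0.018,-1],
  [-0.32,-0.97,0,0,0,0.018,-1],
  [-0.32,-0.97,0,0,0,0.018,-1],
  [-0.32,-0.97,0,0,0,0.018,-1],
  [-0.32,-0.97,0,0,0,0.018,-1],
  [-0.32,-0.97,0,0,0,0.018,-1],
  [-0.32,-0.97,0,0,0,0.018,-1],
  [-0.32,-0.97,0,0,0,0.018,-1],
])

```text
t: 54.2
tcp_pos: [0.5192, -0.2028, 0.1583]
tcp_rot: [-0.0, 0.199, 0.98, 0.0]
ft_force: [-0.1, -0.9, -2.3]
width: 0.0253
```

step_arm([
  [-0.32,-0.97,0,0,0,0.018,-1],
  [-0.32,-0.97,0,0,0,0.018,-1],
  [-0.32,-0.97,0,0,0,0.018,-1],
  [-0.32,-0.97,0,0,0,0.018,-1],
  [-0.32,-0.97,0,0,0,0.018,-1],
  [-0.32,-0.97,0,0,0,0.018,-1],
  [0,0,0,0,0,0,-1],
  [0,0,0,0,0,0,-1],
])

```text
t: 55.2
tcp_pos: [0.472, -0.3468, 0.1581]
tcp_rot: [-0.0, 0.172, 0.985, 0.0]
ft_force: [-0.4, 0.3, -1.6]
width: 0.0254
```

step_arm([
  [-0.08,-0.05,-1,0,0,0,-1],
  [0,0,-1,0,0,0,-1],
  [0,0,-1,0,0,0,-1],
  [0,0,-1,0,0,0,-1],
  [0,0,-0.8,0,0,0,-1],
  [0,0,-0.6,0,0,0,-1],
  [0,0,-0.3,0,0,0,-1],
  [0,0,0,0,0,0,-1],
  [0,0,0,0,0,0,-1],
])

```text
t: 56.32
tcp_pos: [0.4702, -0.3491, 0.0163]
tcp_rot: [0.001, 0.172, 0.985, -0.0]
ft_force: [0.3, -0.2, -1.0]
width: 0.0255
```

step_arm([
  [0,0,-0.22,0,0,0,-1],
  [0,0,0,0,0,0,-1],
  [0,0,-0.02,0,0,0,-1],
  [0,0,0,0,0,0,-1],
])

```text
t: 56.82
tcp_pos: [0.4697, -0.3488, 0.0097]
tcp_rot: [0.0, 0.172, 0.985, -0.0]
ft_force: [-0.1, 0.5, 0.7]
width: 0.0255
```

Release, rise and back away to look.

step_arm([
  [0,0,0,0,0,0,0.05],
  [0,0,0,0,0,0,0.05],
  [0,0,0,0,0,0,0.05],
  [0,0,0.5,0,0,0,0.05],
  [0,0,1,0,0,0,0.05],
  [0,0,1,0,0,0,0.05],
  [0,0,1,0,0,0,0.05],
  [0,0,1,0,0,0,0.05],
  [0,0,1,0,0,0,0.05],
  [0,0,1,0,0,0,0.05],
  [0.7,0.7,0.3,0,0,0,0.05],
  [0.7,0.7,0,0,0,0,0.05],
])

```text
t: 58.32
tcp_pos: [0.5054, -0.3141, 0.1817]
tcp_rot: [0.001, 0.172, 0.985, -0.0]
ft_force: [-0.6, -0.2, 0.1]
width: 0.0447
```

step_arm([
  [0.9,0.6,0,0,0,0,0.05],
  [0.9,0.6,0,0,0,0,0.05],
  [0.9,0.6,0,0,0,0,0.05],
  [0.9,0.3,0,0,0,0,0.05],
  [0,0,0,0,0,0,0.05],
  [0,0,0,0,0,0,0.05],
])

```text
t: 59.08
tcp_pos: [0.5944, -0.2617, 0.1792]
tcp_rot: [-0.0, 0.172, 0.985, -0.0]
ft_force: [-0.3, -0.7, -0.3]
width: 0.0449
```

```bash
python3 - <<'E'
from h import *
s,im=wsnap('w12.png');print(s['tcp_pos'],s['t'])
a=arm.snapshot('side')[:,:,::-1]
cv2.imwrite('pics/fin.png',np.hstack([im[0:330,100:560],cv2.resize(a[120:230,310:425],(345,330),interpolation=2)])[:, :800])
E
```

```text
[ 0.59440081 -0.2617379   0.17921395] 59.075
```

View pics/fin.png

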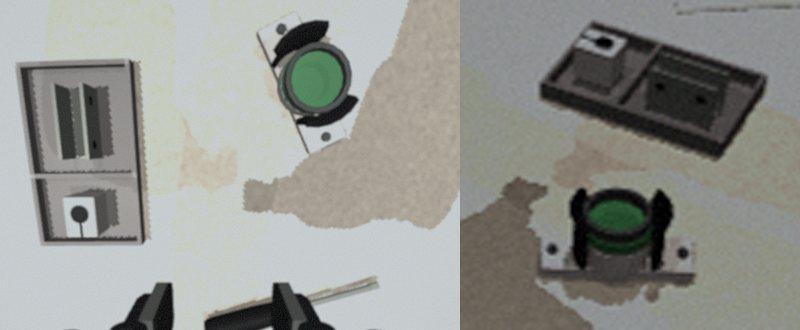

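```bash
python3 -c "
from rig import arm
print(arm.finish_job())"
```

```text
the job is handed in; nothing more can be done
None
```

Both kits are made up and the job is handed in, with the clock at about 59 s of the 144 s allowed.

- **Lens holder:** the spacer, the glass blank and the dark retaining ring were placed in that order.
- **Grey tray:** the U-bracket is in the larger compartment and the clamp block in the smaller one.
- **Left alone:** I did not touch the can, the screwdriver or the orange and yellow rings.

**Last checks:** the final wrist and side pictures show the stack lying flat between the jaws. They also show the bracket and block standing upright on the tray floor, clear of the walls. The gripper was open and well above everything when I handed in.

**Forces:** the highest I saw was about 9 N, when the fingertips lightly touched the bench while gripping the retaining ring. I only read the force at the end of each move.

No check failed. The one disagreement was about 2 mm between two sightings of the holder, within the jaws' 3 mm clearance on each side. I aimed between the two and corrected after seeing the seated spacer.

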